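# Screw the hold-down clamp home on the iron head

## Robot

A 6-joint arm with a two-finger parallel gripper is mounted at the origin on the work surface; the furniture and walls round the work are solid. World frame = base frame: x ahead of the robot, y to its left, z up, the work surface at z = 0. Lengths are in m, angles in rad, forces in N, time in s.
With the tool pointing down it reaches from about 0.35 to 0.775 m from the base axis. Payload 7.3 kg.
Tool frame: the origin (TCP) lies on the centre line of the jaws, within the pads' length; the fingertips stand 14 mm ahead of it and the grasp point (between the pads) lies 5 mm behind it; z points along the fingers, y is the direction in which the jaws open and shut (so a half turn about z gives the same grasp; the last joint's range is limited). The gripper opens to 92 mm and grips with 3 to 60 N. Pads are 19 mm wide; open, the fingers measure 130 mm over their backs; the gripper's body (75 mm by 190 mm) begins 47 mm behind the grasp point.
Start: joints at [-1.249, 0.342, 1.524, -0, 1.275, -0.146], TCP at [0.237, -0.469, 0.207] pointing down, gripper open.
Joint ranges: [-2.53, 2.53], [-0.77, 2.02], [0.04, 2.7], [-1, 4.14], [0.28, 2.66], [-3.11, 3.11]. Speed limits (rad/s): [2.57, 2.57, 3.14, 3.14, 3.14, 3.14].

## Interface

Orientations are given as [roll, pitch, yaw] about the fixed x, y, z axes, in that order (R = Rz(yaw) Ry(pitch) Rx(roll)).
In Python, from cell import telemetry, cams, robot gives the robot as it stands.
- The arm moves only by the tool servo_tool, never from a script. Its argument "targets" is text: rows parted by semicolons, each of 4 numbers parted by spaces: the shift along the tool's x, y, z in mm, then the turn about the tool's z in rad. In form: x y z yaw; .... A call has 1 to 20 rows; each row shifts and turns the pose as measured when the row begins, along the tool's axes as they then stand; what a row does not reach is not made up. A row lasts 1/8 s, in which the tool goes at most 62.5 mm and 10.7 degrees, less where a joint would pass 70% of its speed; a pose out of reach is approached as far as the arm can. A call with a gripper value outside its range is refused whole. "hand" is the opening, from 0 (shut) to 1 (fully open), set as the call begins (left out, the last holds). The fingers move at their own pace and stop on an object; "squeeze" is the grip in N (left out, the last holds). Time passes only in rows, so rows that do not move let the fingers close. It gives the time, the measured TCP pose, the force and the opening at its end, in the units of the state.
- telemetry.observe(): the state, without advancing time (a new reading comes with each control period).
- cams.read_camera(name): name is "scene" or "top" or "wrist"; returns a dict with "color" (384x512x3 uint8, red, green, blue), "K" (3x3 intrinsics, pixels), "R" (3x3) and "t" (3): a world point X has camera coordinates R X + t. Camera axes: x right, y down, z forward; pixel columns grow to the right and rows downward; lengths in m; the calibration is good to about 2 mm. A picture is of the moment at which its call begins. There is no depth.
- robot.hand_in(): hands the job in, once; it reports no verdict.
Trained networks look in a picture, given as the dict that the camera call returned (one of the last four; its "shot" number tells which), for a name from the list of things; names that differ only in an ending like _2 or _b are one class to them, and where a whole thing is asked for, a point or a joint stands for the part that bears it (a point fixed in the world has none). Each returns a list of dicts, best first, with "score" (0 to 1); they miss things now and then, are a little off and sometimes report something else, mostly with a low value. They report only what shows in the picture. A call takes as long as a camera call.
- cams.cut_out(picture, query): "region" (384x512 bool, what is visible of it) and "extent" ([centre column, centre row, width, height] in pixels, round what is visible of it).
The state is a dict: "time": time; "qpos": joint angles; "qvel": joint speeds; "joint_efforts": joint torques, N m; "tool_pos": TCP position; "tool_rot": TCP orientation; "contact_force": force on the tool from outside, world axes, zero at the start; "torque": the same for the moment, N m; "opening": finger opening in m.
Only numpy, scipy, OpenCV 4.12 (cv2) and the standard library are available. Lean on these libraries where they do the work, as an engineer would, in place of code of your own. Each camera call takes 0.05 s, during which the arm holds its last target.

## Task

Two identical screw clamps stand on the bench; a golf iron head lies in one of them, under its screw, and the other is empty. Screw down the knurled knob of the clamp that has the iron head in it, clockwise seen from above and regripping between turns, until it is fully home against its stop, then let go. Do not shift the head, and leave the empty clamp's knob as it is.

Things in the scene. Friction and masses are not known exactly. Their poses are not given: they have to be found in the camera images.
- clamp_knob (a point): Knurled round steel knob, 36 mm across, 26 mm high, upright on the screw of the clamp that holds the iron head. Point: on its axis, half-way up, about 94 mm above the bench; it sinks 5 mm a full turn. The clamp (dark base plate, grey C-frame) is fixed; nothing else of it is above 61 mm, so any yaw of grip from above is free; 17 mm or more are open between knob and clamp arm
- clamp_screw (a joint): Turn of that knob in rad: 0 is one full turn out, grows clockwise seen from above (screwing down), 6.28 is fully home at a hard stop, the shoulder under the knob on the clamp's arm. Starts between 0.5 and 1.9 and stays where left. Friction about 0.06 N m; turning on at the stop only slips in the fingers
- work_head: Grey golf iron head, 93 x 125 x 20 mm, 0.26 kg, lying loose on that clamp's base plate under the screw, its neck pointing out; origin in its underside, about 36 mm beside the screw's axis. A sprung rubber foot under the screw presses on it with a few newtons when home. Not to be handled
- spare_screw (a joint): Turn of the knob of the empty clamp, read like clamp_screw; starts between 0.8 and 1.6 and is to be left. That clamp has the same shape and stands 0.17 to 0.37 m from the other: one is near the robot, one farther and to the left. Mind the machine's air regulator, which juts out right of straight ahead, from 0.59 m out and 0.14 m up, when swinging the arm across

How it is judged:
By the outcome, as a careful person would: the job done as asked, in the order asked, and still so for the second after the job is handed in, with the robot touching nothing.
It also fails if it takes over 51 s, if anything falls off the work surface, if the arm or the gripper's body presses on something with over 40 N, if the wrist force passes 120 N, or if a joint passes its speed limit or range.

## Working session

There is one attempt and no reset: what is moved stays moved. The work goes in short steps, Python scripts to look and compute and a tool call to move; the robot and the scene stay as the last step left them, time stands still between calls to the robot, and variables do not carry over. Pictures are saved under pics/ and viewed, and the job is handed in when it is done.

Besides the shell and the picture viewer there is one more tool, called as name(argument=value, ...) on one line, values as JSON. servo_tool: Moves the arm, as the interface text tells. Its arguments: {"type":"object","properties":{"targets":{"type":"string"},"hand":{"type":"number"},"squeeze":{"type":"number"}},"required":["targets"]}

```bash
mkdir -p pics; ls
cat > h.py <<'E'
import numpy as np,cv2
from cell import telemetry,cams,robot
def save(p,n): cv2.imwrite('pics/'+n,cv2.cvtColor(p['color'],cv2.COLOR_RGB2BGR))
def ray(p,u,v):
    d=np.linalg.inv(p['K'])@np.array([u,v,1.]); R=np.array(p['R']);t=np.array(p['t'])
    return -R.T@t, R.T@d
def atz(p,u,v,z):
    c,d=ray(p,u,v); return c+d*(z-c[2])/d[2]
E
python3 - <<'E'
from h import *
for n in ['top','scene']:
    p=cams.read_camera(n); save(p,n+'0.png')
    for q in ['clamp_knob','work_head','spare_screw']:
        for r in cams.cut_out(p,q): 
            e=r['extent'];print(n,q,round(r['score'],2),np.round(e,1),atz(p,e[0],e[1],0.094).round(4))
    print((-np.array(p['R']).T@p['t']).round(3))
print(telemetry.observe())
E
```

```text
pics
top clamp_knob 0.63 [278.6 203.8  16.8  19.5] [0.4866 0.0774 0.094 ]
top work_head 0.82 [283.5 223.   50.3  47.6] [0.4431 0.0683 0.094 ]
top spare_screw 0.62 [187.3 139.9  19.2  13.4] [0.6421 0.2828 0.094 ]
[0.373 0.146 0.93 ]
scene clamp_knob 0.92 [297.9 206.4  19.5  43.7] [0.4522 0.0901 0.094 ]
scene spare_screw 0.91 [171.7 189.1  17.7  37.9] [0.6041 0.2897 0.094 ]
[-0.119  0.395  0.596]
{'time': 0.4, 'qpos': array([-1.24897578e+00,  3.42056976e-01,  1.52424957e+00,  1.45151987e-05,
        1.27538234e+00, -1.46007884e-01]), 'qvel': array([ 0.00168133, -0.00051314, -0.00136948,  0.00043291, -0.00143788,
        0.00250502]), 'joint_efforts': array([-2.14490588e-03, -4.30713272e+01, -2.44193906e+01,  7.16867368e-02,
        5.01070067e-02, -5.10213840e-05]), 'tool_pos': array([ 0.23675382, -0.46853366,  0.20665862]), 'tool_rot': array([-3.14149946e+00, -2.77392885e-05,  4.67824199e-01]), 'contact_force': array([ 1.25024508, -0.30709545,  0.00691997]), 'torque': array([-0.01095   ,  0.03744099, -0.03258848]), 'opening': 0.09182103393609685}
```

View pics/top0.png

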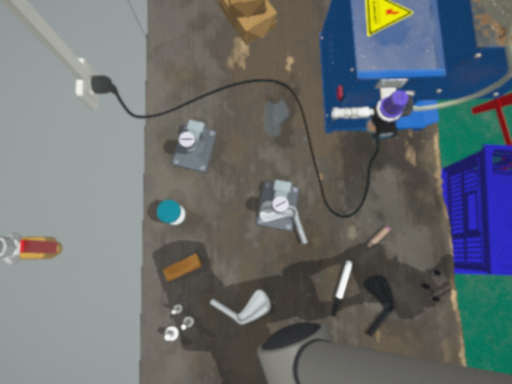

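View pics/scene0.png

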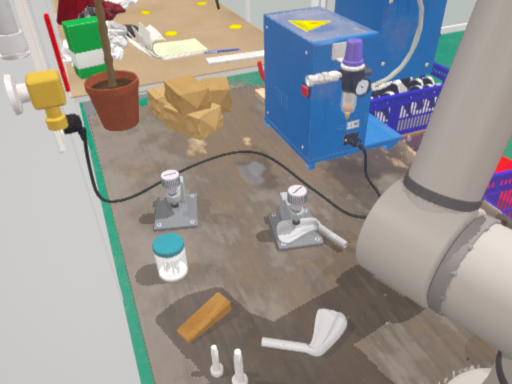

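Run:
```python
import cv2
a=cv2.imread('pics/top0.png')[110:270,150:350]; cv2.imwrite('pics/top0c.png',cv2.resize(a,(750,600),interpolation=cv2.INTER_CUBIC))
a=cv2.imread('pics/scene0.png')[150:280,140:340]; cv2.imwrite('pics/scene0c.png',cv2.resize(a,(800,520),interpolation=cv2.INTER_CUBIC))
```

```text
(no output)
```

View pics/top0c.png

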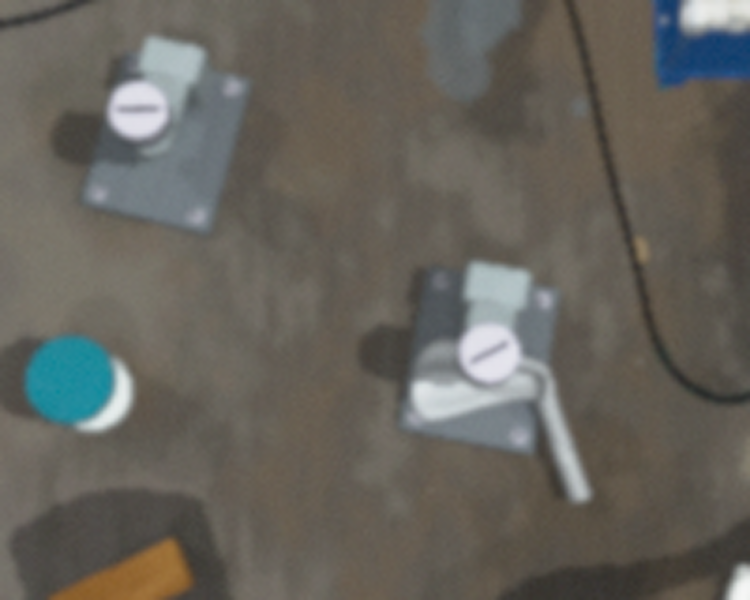

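View pics/scene0c.png

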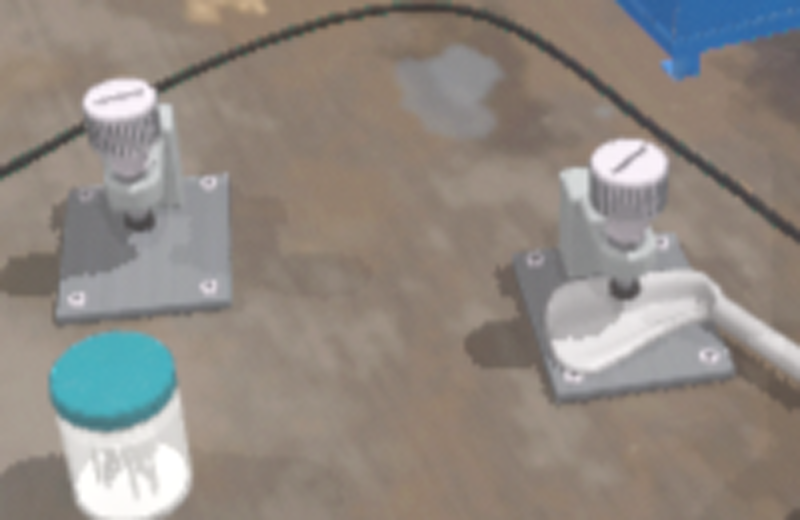

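Run:
```python
from h import *
from scipy.optimize import least_squares
a=cams.read_camera('top');b=cams.read_camera('scene')
c1,d1=ray(a,280.4,203.6);c2,d2=ray(b,297.0,190.5)
A=np.stack([d1,-d2],1);s=np.linalg.lstsq(A,c2-c1,rcond=None)[0]
p,q=c1+d1*s[0],c2+d2*s[1];print(p,q,(p+q)/2)
print(atz(a,280.4,203.6,.107),atz(b,297,190.5,.107))
```

```text
[0.48567112 0.07415445 0.1032649 ] [0.48616627 0.07511547 0.10324881] [0.48591869 0.07463496 0.10325685]
[0.48516186 0.07447939 0.107     ] [0.48156482 0.07754912 0.107     ]
```

servo_tool(targets="38 -31 0 0;38 -31 0 0;38 -31 0 0;38 -31 0 0;38 -31 0 0;38 -31 0 0;38 -31 0 0;38 -31 0 0;38 -31 0 0;38 -31 0 0;38 -31 0 0;38 -31 0 0", hand=1, squeeze=25)

```text
time: 2.0
tool_pos: [0.4841, 0.0819, 0.2078]
tool_rot: [3.135, -0.004, 0.461]
contact_force: [-0.1, -0.1, -0.0]
opening: 0.0921
```

servo_tool(targets="0 0 0 -0.18;0 0 0 -0.18;0 0 0 -0.18;0 0 0 -0.18;0 0 0 -0.18;0 0 0 -0.18;0 0 0 -0.18;0 0 0 -0.18;0 0 0 -0.18;0 0 0 -0.18;0 0 0 -0.18;0 0 0 -0.18;0 0 0 -0.18;0 0 0 -0.18;0 0 0 -0.18;0 0 0 -0.18;0 0 0 -0.18;0 0 0 0;0 0 0 0")

```text
time: 4.38
tool_pos: [0.4848, 0.0864, 0.2081]
tool_rot: [-3.135, 0.006, -2.659]
contact_force: [-0.4, 0.6, -0.9]
opening: 0.0918
```

Run:
```python
from h import *
p=cams.read_camera('wrist');save(p,'w1.png')
s=telemetry.observe();print(s['time'],s['qpos'].round(3),s['tool_pos'],s['tool_rot'])
for r in cams.cut_out(p,'clamp_knob'):
    e=r['extent'];print(r['score'],e,atz(p,e[0],e[1],.105))
p=cams.read_camera('top');save(p,'t1.png')
```

```text
4.425 [ 0.023  0.277  1.614 -0.003  1.242 -2.03 ] [0.48481821 0.08641259 0.20804498] [-3.13512677  0.00572885 -2.65889415]
0.92 [239.8, 177.8, 41.6, 41.3] [0.48141484 0.07131682 0.105     ]
```

View pics/w1.png

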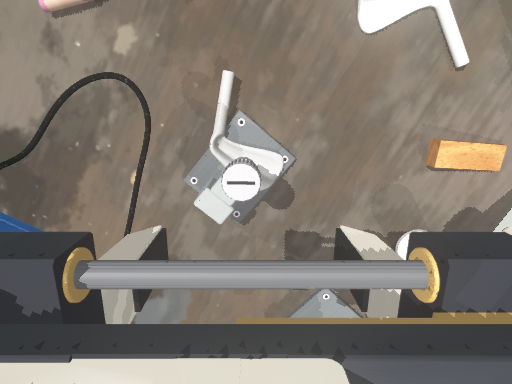

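Run:
```python
from h import *
p=cams.read_camera('wrist');g=cv2.cvtColor(p['color'],cv2.COLOR_RGB2GRAY)
c=cv2.resize(p['color'][140:230,190:310],(800,600),interpolation=cv2.INTER_CUBIC);cv2.imwrite('pics/w1c.png',c[:,:,::-1])
for z in(.103,.106): print(atz(p,240.7,182.5,z))
```

```text
[0.48546453 0.07421324 0.103     ]
[0.48476608 0.07397839 0.106     ]
```

View pics/w1c.png

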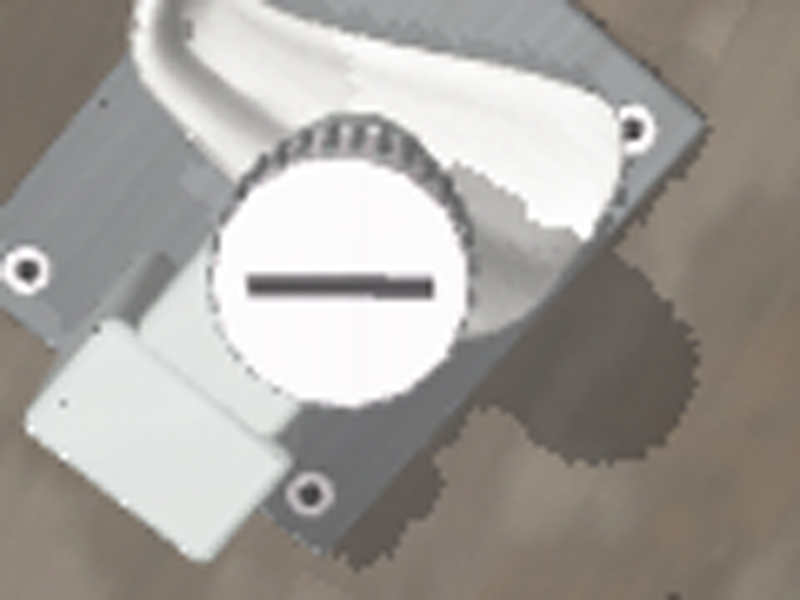

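servo_tool(targets="2.5 -5.5 20 0;2.5 -5.5 20 0;0 0 20 0;0 0 10 0;0 0 0 0")

```text
time: 5.2
tool_pos: [0.487, 0.0739, 0.137]
tool_rot: [-3.134, 0.008, -2.661]
contact_force: [0.6, 0.0, 0.7]
opening: 0.0919
```

```bash
cat > loc.py <<'E'
from h import *
s=telemetry.observe();x,y,z=s['tool_pos'];w=s['tool_rot'][2]
print('t',s['time'],'j6',s['qpos'][5].round(3),s['tool_pos'].round(4),s['tool_rot'].round(4))
d=np.array([.4853-x,.0742-y])
print('dx',1e3*(d@[np.cos(w),np.sin(w)]),'dy',1e3*(d@[np.sin(w),-np.cos(w)]),'F',s['contact_force'].round(1),'M',s['torque'].round(3),s['opening'])
E
python3 loc.py
```

```text
t 5.2 j6 -2.052 [0.487  0.0739 0.137 ] [-3.1342  0.0078 -2.6614]
dx 1.3228462032057626 dy 1.066591789912841 F [0.6 0.  0.7] M [ 0.19  -0.145  0.041] 0.09188915423522026
```

servo_tool(targets="1.3 1 15 0;0 0 15 0;0 0 12 0;0 0 4 0;0 0 0 0")

```text
time: 5.82
tool_pos: [0.4887, 0.0743, 0.093]
tool_rot: [-3.131, 0.014, -2.662]
contact_force: [-0.3, -0.2, 0.3]
opening: 0.0917
```

```bash
python3 loc.py
python3 - <<'E'
from h import *
save(cams.read_camera('scene'),'s2.png');p=cams.read_camera('wrist');save(p,'w2.png')
E
```

```text
t 5.825 j6 -2.051 [0.4887 0.0743 0.093 ] [-3.131   0.0138 -2.6617]
dx 3.070508888650432 dy 1.4451150272501905 F [-0.3 -0.2  0.3] M [ 0.168 -0.087  0.005] 0.0916999681907232
```

View pics/w2.png

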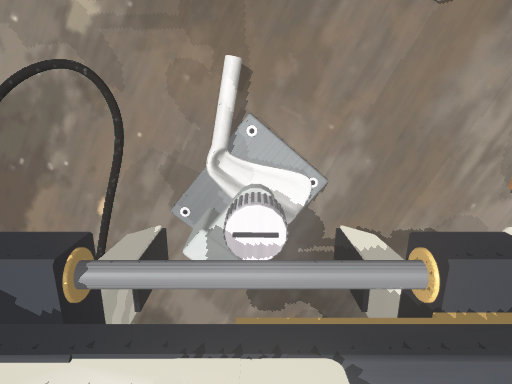

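View pics/s2.png

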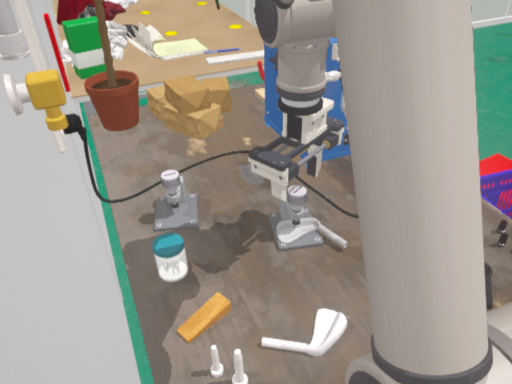

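Run:
```python
from h import *
p=cams.read_camera('wrist')
for z in(.1025,.105): print(atz(p,256.5,233,z))
c=-p['R'].T@p['t'];print(c, p['R'])
s=telemetry.observe()['tool_pos']
for X in (s,[.4853,.0742,.105]):
    q=p['K']@(p['R']@np.array(X)+p['t']);print(q[:2]/q[2])
```

```text
[0.48519731 0.07496868 0.1025    ]
[0.48425113 0.07444999 0.105     ]
[0.42199426 0.04032086 0.26949556] [[-0.46029394  0.8877046  -0.01048943]
 [ 0.85058994  0.44437106  0.28112473]
 [ 0.25421692  0.12047781 -0.95961391]]
[252.66537373 231.42390034]
[255.25529588 234.31979409]
```

servo_tool(targets="3.5 1.3 2 0;1 0 1 0;0 0 0 0")

```text
time: 6.35
tool_pos: [0.4842, 0.0733, 0.0906]
tool_rot: [-3.13, 0.015, -2.662]
contact_force: [-0.1, -0.2, 0.6]
opening: 0.0922
```

```bash
python3 loc.py
```

```text
t 6.35 j6 -2.053 [0.4842 0.0733 0.0906] [-3.1303  0.0153 -2.6618]
dx -1.3959509275438264 dy 0.2761597388398777 F [-0.1 -0.2  0.6] M [ 0.105 -0.117  0.019] 0.09221026639645892
```

servo_tool(targets="-1 0.3 0 0;0 0 0 0;0 0 0 0;0 0 0 0;0 0 0 0;0 0 0 0", hand=0, squeeze=25)

```text
time: 7.1
tool_pos: [0.4852, 0.0741, 0.0907]
tool_rot: [-3.13, 0.016, -2.662]
contact_force: [0.6, 0.4, 0.6]
opening: 0.0367
```

```bash
python3 loc.py
```

```text
t 7.1 j6 -2.051 [0.4852 0.0741 0.0907] [-3.1301  0.0155 -2.6618]
dx -0.14018871374513484 dy 0.041144979843464956 F [0.6 0.4 0.6] M [ 0.154 -0.118 -0.002] 0.036664653974213174
```

servo_tool(targets="0 0 0.15 0.18;0 0 0.15 0.18;0 0 0.15 0.18;0 0 0.15 0.18;0 0 0.15 0.18")

```text
time: 7.72
tool_pos: [0.4852, 0.0741, 0.0899]
tool_rot: [3.136, 0.018, 2.693]
contact_force: [-0.5, 0.2, -0.2]
opening: 0.0003
```

```bash
python3 loc.py
```

```text
t 7.725 j6 -1.123 [0.4852 0.0741 0.0899] [3.1361 0.0184 2.6929]
dx -0.06072701031918522 dy 0.18862565720268615 F [-0.5  0.2 -0.2] M [ 0.092 -0.105  0.021] 0.00033979366249180275
```

Run:
```python
from h import *
p=cams.read_camera('scene');save(p,'s3.png');c=p['color'][110:270,220:370];cv2.imwrite('pics/s3c.png',cv2.resize(c,(560,600),interpolation=cv2.INTER_CUBIC)[:,:,::-1])
p=cams.read_camera('wrist');save(p,'w3.png')
```

```text
(no output)
```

View pics/w3.png

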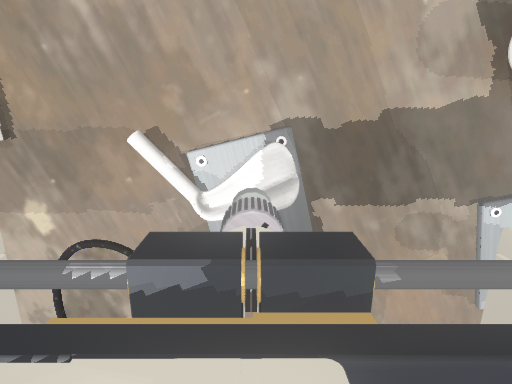

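View pics/s3c.png

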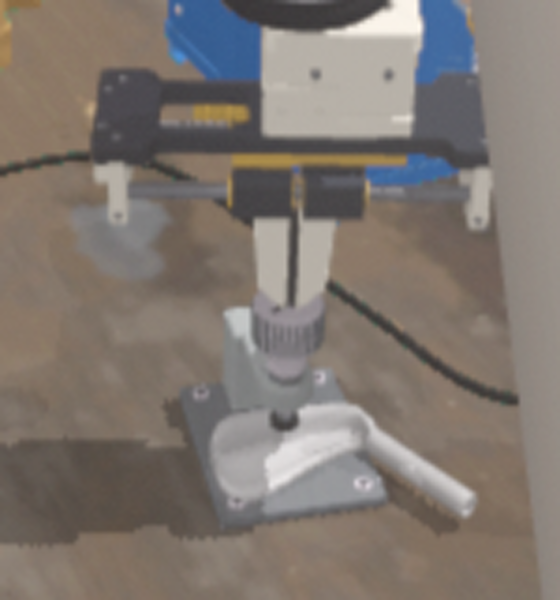

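Run:
```python
from h import *
for n,sl in(('scene',(150,230,260,340)),('top',(150,250,230,330))):
    p=cams.read_camera(n);
    c=p['color'][sl[0]:sl[1],sl[2]:sl[3]];cv2.imwrite(f'pics/{n}4c.png',cv2.resize(c,(600,600),interpolation=cv2.INTER_NEAREST)[:,:,::-1])
    for z in(.076,.09,.106):
        q=p['K']@(p['R']@np.array([.4852,.0741,z])+p['t']);q=q[:2]/q[2];print(n,z,q,(q-[sl[2],sl[0]])*600/(sl[1]-sl[0]))
print(telemetry.observe()['joint_efforts'])
```

```text
scene 0.076 [297.30992092 202.08586525] [279.82440691 390.64398938]
scene 0.09 [297.51403682 196.260081  ] [281.35527614 346.95060753]
scene 0.106 [297.75228965 189.45997572] [283.14217237 295.94981792]
top 0.076 [279.47225994 205.43382247] [296.83355964 332.60293482]
top 0.09 [279.95825898 204.61227286] [299.74955386 327.67363715]
top 0.106 [280.5334138  203.64001122] [303.20048278 321.84006733]
[ 3.21462903e-03 -4.14380443e+01 -1.96057087e+01 -6.77145537e-03
  9.29919115e-04  1.88806895e-01]
```

View pics/scene4c.png

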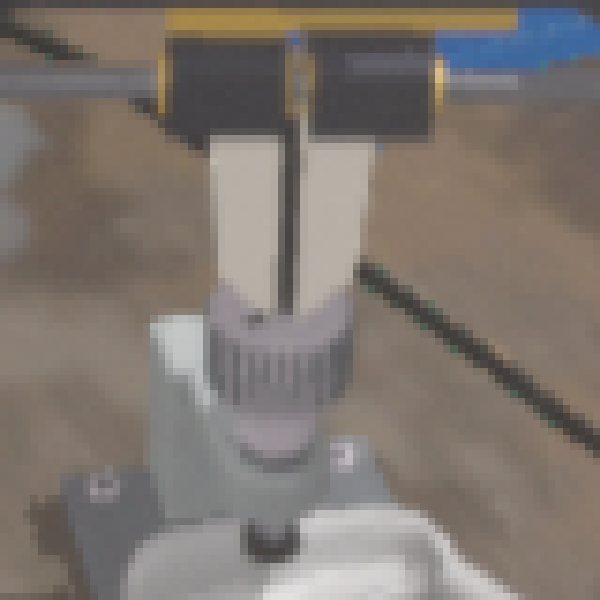

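View pics/top4c.png

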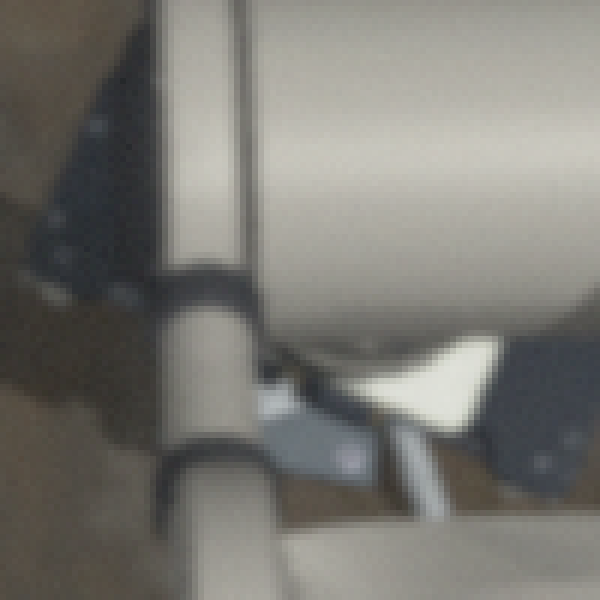

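Run:
```python
from h import *
p=cams.read_camera('wrist');print(p['K'],-p['R'].T@p['t']); s=telemetry.observe();print(s['tool_pos'],s['tool_rot'])
from scipy.spatial.transform import Rotation as Ro
T=Ro.from_euler('xyz',s['tool_rot']).as_matrix()
print('cam in tool',T.T@((-p['R'].T@p['t'])-s['tool_pos'])); print('R',p['R']@T)
q=lambda X:(p['K']@(p['R']@X+p['t']))
for z in (-.1,-.08,-.06,-.03,0,.014):
  for dy in (0,.03):
    a=q(s['tool_pos']+T@np.array([0,dy,z]));print(z,dy,(a[:2]/a[2]).round(1))
c=p['color'][180:330,120:380];cv2.imwrite('pics/w4c.png',cv2.resize(c,(780,450),interpolation=cv2.INTER_CUBIC)[:,:,::-1])
w=cv2.imread('pics/w2.png')[160:330,80:430];cv2.imwrite('pics/w2c.png',cv2.resize(w,(800,389),interpolation=cv2.INTER_CUBIC))
```

```text
[[312.46081248   0.         250.58510435]
 [  0.         312.46081248 194.5514581 ]
 [  0.           0.           1.        ]] [0.41678129 0.10377583 0.26586201]
[0.48517264 0.0740531  0.08992528] [3.13629656 0.01847715 2.70276648]
cam in tool [ 0.0712765  -0.00121245 -0.17729281]
R [[-8.88873550e-04  9.99999575e-01 -2.43562155e-04]
 [-9.63644638e-01 -9.21634930e-04 -2.67185634e-01]
 [-2.67185745e-01 -2.78687853e-06  9.63645048e-01]]
-0.1 0 [254.8 355. ]
-0.1 0.03 [355.  354.9]
-0.08 0 [254.1 312.8]
-0.08 0.03 [337.2 312.7]
-0.06 0 [253.5 282.9]
-0.06 0.03 [324.5 282.8]
-0.03 0 [253.  251.5]
-0.03 0.03 [311.2 251.4]
0 0 [252.6 229.6]
0 0.03 [302.  229.6]
0.014 0 [252.5 221.5]
0.014 0.03 [298.6 221.5]
```

View pics/w4c.png

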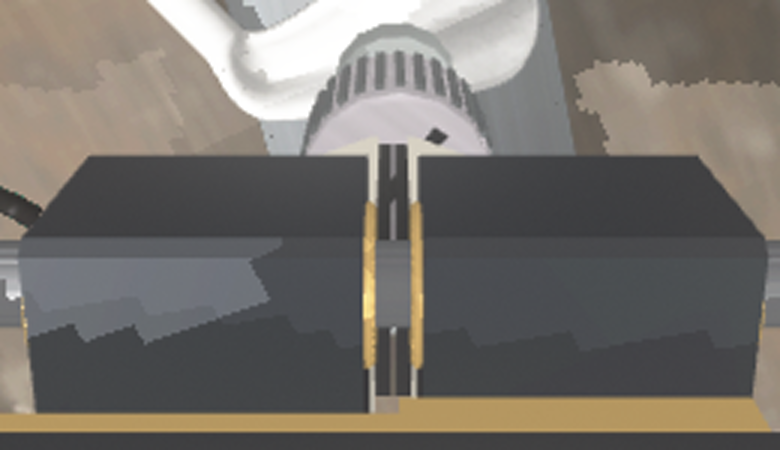

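View pics/w2c.png

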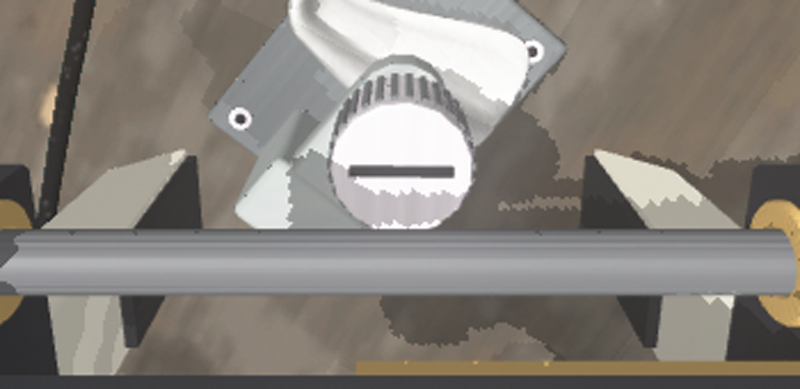

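servo_tool(targets="0 0 -3 0;0 0 0 -0.18;0 0 0 -0.18;0 0 0 -0.18;0 0 0 -0.18;0 0 0 -0.18;0 0 0 0;0 0 0 0;0 0 0 0", hand=1)

```text
time: 9.1
tool_pos: [0.4857, 0.0741, 0.0946]
tool_rot: [-3.129, 0.017, -2.647]
contact_force: [-0.0, 0.1, -0.0]
opening: 0.0858
```

```bash
python3 loc.py;python3 - <<'E'
from h import *
from scipy.spatial.transform import Rotation as Ro
s=telemetry.observe();T=Ro.from_euler('xyz',s['tool_rot']).as_matrix()
for n,sl in(('scene',(150,230,240,360)),('wrist',(170,300,100,400))):
    p=cams.read_camera(n);c=p['color'][sl[0]:sl[1],sl[2]:sl[3]].copy();k=800/c.shape[1];c=cv2.resize(c,None,fx=k,fy=k,interpolation=cv2.INTER_CUBIC)
    for z,col in((.014,(255,0,0)),(-.016,(0,255,0))):
      for x in(-.0095,.0095):
        for y in (-.046,.046):
          a=p['K']@(p['R']@(s['tool_pos']+T@np.array([x,y,z]))+p['t']);a=a[:2]/a[2]
          cv2.circle(c,tuple(int(i) for i in (a-[sl[2],sl[0]])*k),4,col,-1)
    cv2.imwrite(f'pics/{n}5c.png',c[:,:,::-1])
E
```

```text
t 9.1 j6 -2.066 [0.4857 0.0741 0.0946] [-3.1291  0.0167 -2.6468]
dx 0.262308292720771 dy 0.2762271396757815 F [-0.   0.1 -0. ] M [ 0.122 -0.144 -0.021] 0.08576397623513038
```

View pics/scene5c.png

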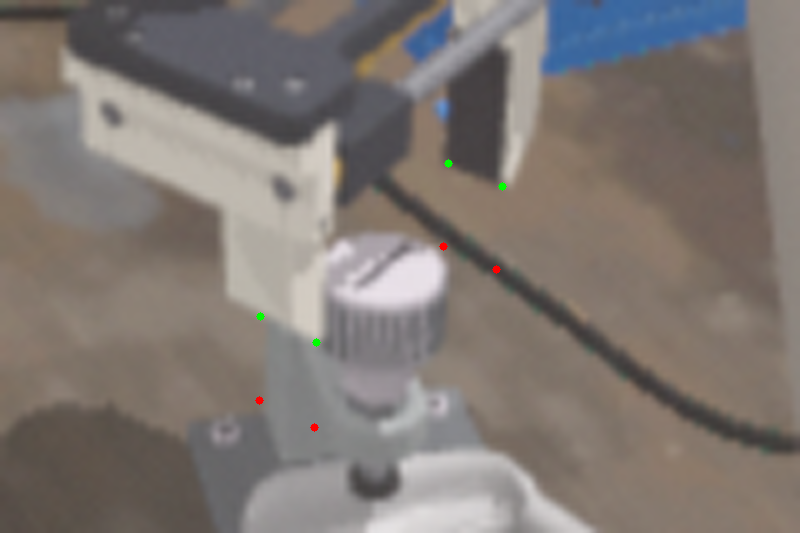

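View pics/wrist5c.png

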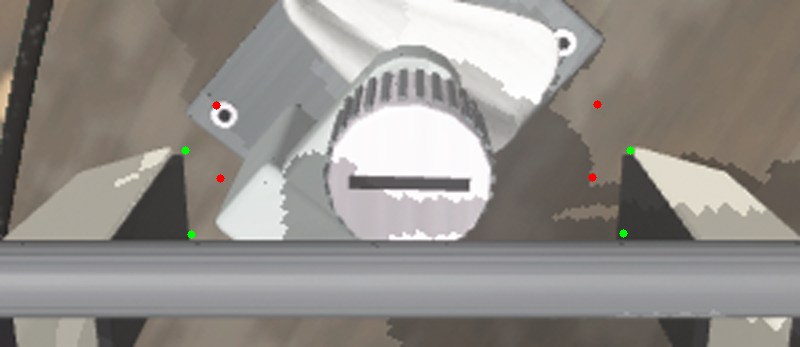

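servo_tool(targets="0 0.2 12 0;0 0 12 0;0 0 8 0;0 0 1 0;0 0 0 0")

```text
time: 9.82
tool_pos: [0.4856, 0.0741, 0.0583]
tool_rot: [-3.13, 0.015, -2.647]
contact_force: [0.5, -0.4, 0.8]
opening: 0.0917
```

```bash
python3 loc.py
```

```text
t 9.825 j6 -2.065 [0.4856 0.0741 0.0583] [-3.1301  0.0149 -2.6473]
dx 0.23510207096780722 dy 0.19432449267568444 F [ 0.5 -0.4  0.8] M [ 0.164 -0.033 -0.014] 0.0917077594145153
```

servo_tool(targets="0 0 -1 0;0 0 0 0;0 0 0 0;0 0 0 0;0 0 0 0;0 0 0 0;0 0 0 0;0 0 0 0", hand=0, squeeze=25)

```text
time: 10.82
tool_pos: [0.4856, 0.0754, 0.0603]
tool_rot: [-3.132, 0.016, -2.648]
contact_force: [-0.2, 0.4, -0.9]
opening: 0.0357
```

```bash
python3 loc.py
```

```text
t 10.825 j6 -2.065 [0.4856 0.0754 0.0603] [-3.1315  0.0165 -2.648 ]
dx 0.8030060493455393 dy -0.9496213350927825 F [-0.2  0.4 -0.9] M [ 0.192 -0.098 -0.077] 0.035699440120970496
```

servo_tool(targets="0 0 0.15 0.18;0 0 0.15 0.18;0 0 0.15 0.18;0 0 0.15 0.18")

```text
time: 11.32
tool_pos: [0.4856, 0.0749, 0.0596]
tool_rot: [3.14, 0.019, 2.896]
contact_force: [0.5, 3.2, -0.8]
opening: 0.0353
```

```bash
python3 loc.py
python3 - <<'E'
from h import *
p=cams.read_camera('wrist');c=p['color'][170:300,100:400];cv2.imwrite('pics/w6.png',cv2.resize(c,(800,347),interpolation=cv2.INTER_CUBIC)[:,:,::-1])
E
```

```text
t 11.325 j6 -1.323 [0.4856 0.0749 0.0596] [3.1397 0.0194 2.8956]
dx 0.10474100309643213 dy -0.7242615613809823 F [ 0.5  3.2 -0.8] M [ 0.039 -0.021  0.08 ] 0.03528054582791658
```

View pics/w6.png

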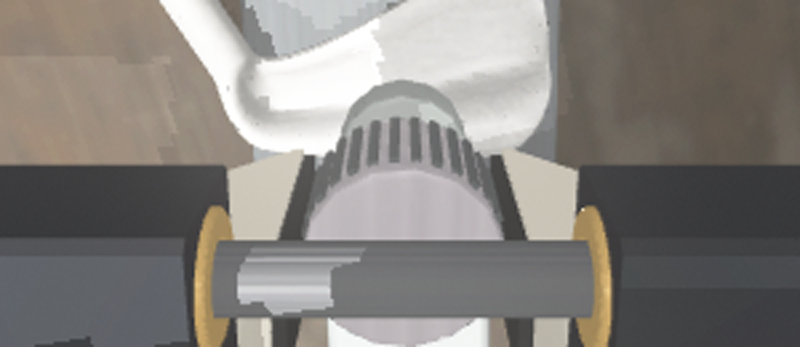

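servo_tool(targets="0 0 0.15 0.18;0 0 0.15 0.18;0 0 0.15 0.18;0 0 0.15 0.18;0 0 0.15 0.18;0 0 0.15 0.18;0 0 0.15 0.18;0 0 0.15 0.18;0 0 0.15 0.18;0 0 0.15 0.18;0 0 0.15 0.18;0 0 0.15 0.18;0 0 0.15 0.18;0 0 0.15 0.18")

```text
time: 13.12
tool_pos: [0.4845, 0.0748, 0.0573]
tool_rot: [3.133, -0.012, 0.339]
contact_force: [0.1, 2.6, 0.4]
opening: 0.0356
```

```bash
python3 loc.py
```

```text
t 13.125 j6 1.236 [0.4845 0.0748 0.0573] [ 3.1328 -0.012   0.3388]
dx 0.5343314825521764 dy 0.8414638190942484 F [0.1 2.6 0.4] M [0.3   0.218 0.052] 0.03561380259619602
```

servo_tool(targets="0 0 0 0;0 0 0 0;0 0 0 0;0 0 0 0", hand=0.8)

```text
time: 13.62
tool_pos: [0.4849, 0.074, 0.0572]
tool_rot: [3.131, -0.012, 0.352]
contact_force: [-0.3, 0.3, 0.4]
opening: 0.0702
```

```bash
python3 loc.py
python3 - <<'E'
from h import *
p=cams.read_camera('scene');save(p,'s7.png');c=p['color'][150:250,240:360];cv2.imwrite('pics/s7c.png',cv2.resize(c,(720,600),interpolation=cv2.INTER_CUBIC)[:,:,::-1])
p=cams.read_camera('wrist');c=p['color'][170:300,100:400];cv2.imwrite('pics/w7.png',cv2.resize(c,(800,347),interpolation=cv2.INTER_CUBIC)[:,:,::-1])
E
```

```text
t 13.625 j6 1.223 [0.4849 0.074  0.0572] [ 3.1314 -0.012   0.3519]
dx 0.47189121353742314 dy -0.005852978567870003 F [-0.3  0.3  0.4] M [-0.002  0.027 -0.043] 0.07020293653674856
```

View pics/w7.png

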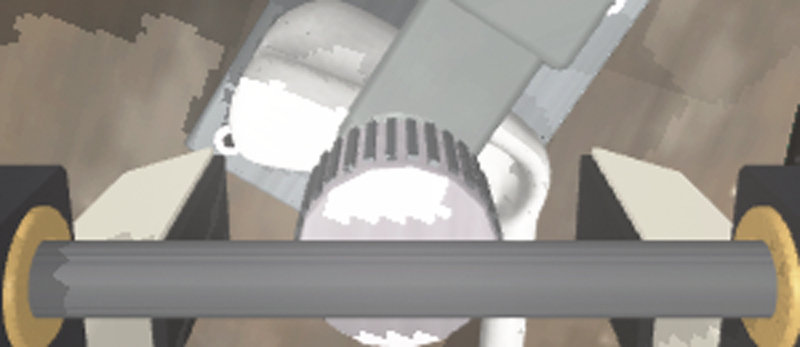

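View pics/s7c.png

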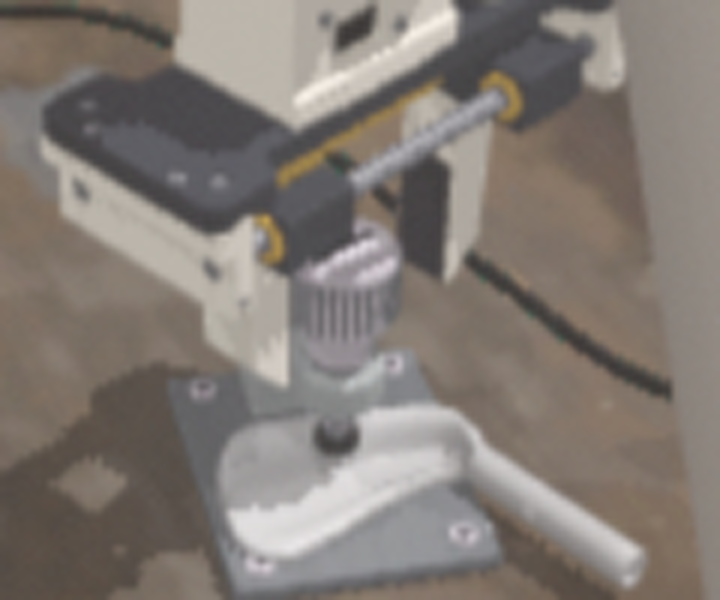

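servo_tool(targets="0 0 0 -0.18;0 0 0 -0.18;0 0 0 -0.18;0 0 0 -0.18;0 0 0 -0.18;0 0 0 -0.18;0 0 0 -0.18;0 0 0 -0.18;0 0 0 -0.18;0 0 0 -0.18;0 0 0 -0.18;0 0 0 -0.18;0 0 0 -0.18;0 0 0 -0.18;0 0 0 -0.18;0 0 0 -0.18;0 0 0 -0.18;0 0 0 0;0 0 0 0")

```text
time: 16.1
tool_pos: [0.485, 0.0739, 0.0573]
tool_rot: [-3.131, 0.012, -2.764]
contact_force: [0.3, 0.1, -0.1]
opening: 0.0732
```

```bash
python3 loc.py
```

```text
t 16.1 j6 -1.944 [0.485  0.0739 0.0573] [-3.1305  0.0121 -2.7644]
dx -0.3636510374876941 dy 0.23150118528330052 F [ 0.3  0.1 -0.1] M [ 0.125 -0.099 -0.011] 0.07316254009083753
```

servo_tool(targets="0 -0.7 0 0;0 0 0 0;0 0 0 0;0 0 0 0;0 0 0 0;0 0 0 0;0 0 0 0", hand=0, squeeze=25)

```text
time: 16.98
tool_pos: [0.4845, 0.075, 0.0573]
tool_rot: [-3.134, 0.012, -2.77]
contact_force: [-0.6, -0.0, -1.0]
opening: 0.0356
```

servo_tool(targets="0 0 0.15 0.18;0 0 0.15 0.18;0 0 0.15 0.18;0 0 0.15 0.18;0 0 0.15 0.18")

```text
time: 17.6
tool_pos: [0.4845, 0.0752, 0.0564]
tool_rot: [3.137, 0.013, 2.587]
contact_force: [0.5, 2.7, -0.6]
opening: 0.0355
```

```bash
python3 loc.py
```

```text
t 17.6 j6 -1.013 [0.4845 0.0752 0.0564] [3.1372 0.0133 2.5866]
dx -1.243544583913083 dy -0.4383493810870721 F [ 0.5  2.7 -0.6] M [-0.022 -0.016  0.084] 0.03545576160770884
```

Next in small steps to spot the stop (torque rise).

servo_tool(targets="0 0 0.15 0.18;0 0 0.15 0.18;0 0 0.15 0.18")

```text
time: 17.98
tool_pos: [0.4846, 0.0754, 0.0559]
tool_rot: [3.131, 0.009, 2.029]
contact_force: [2.4, 2.6, 0.2]
opening: 0.0356
```

```bash
python3 loc.py
```

```text
t 17.975 j6 -0.455 [0.4846 0.0754 0.0559] [3.1312 0.0091 2.0294]
dx -1.3833619612298362 dy 0.06917583582797583 F [2.4 2.6 0.2] M [0.048 0.302 0.086] 0.03563288961617794
```

servo_tool(targets="0 0 0.15 0.18;0 0 0.15 0.18;0 0 0.15 0.18")

```text
time: 18.35
tool_pos: [0.4849, 0.0755, 0.0554]
tool_rot: [3.128, 0.002, 1.472]
contact_force: [0.9, 1.7, 0.6]
opening: 0.0356
```

```bash
python3 loc.py
```

```text
t 18.35 j6 0.103 [0.4849 0.0755 0.0554] [3.1284e+00 2.2000e-03 1.4717e+00]
dx -1.2816326723202542 dy 0.5791033982246411 F [0.9 1.7 0.6] M [0.137 0.442 0.115] 0.03563031986096474
```

servo_tool(targets="0 0 0.1 0.18;0 0 0.1 0.18;0 0 0.1 0.18")

```text
time: 18.73
tool_pos: [0.4862, 0.0766, 0.0557]
tool_rot: [3.128, -0.008, 0.917]
contact_force: [3.3, 5.2, 0.1]
opening: 0.0355
```

```bash
python3 loc.py
```

```text
t 18.725 j6 0.659 [0.4862 0.0766 0.0557] [ 3.1278 -0.0077  0.9165]
dx -2.463459472556191 dy 0.8097621464546715 F [3.3 5.2 0.1] M [ 0.852 -0.287  0.53 ] 0.0354656458226847
```

servo_tool(targets="0 0 0 0.18;0 0 0 0.18")

```text
time: 18.98
tool_pos: [0.4889, 0.0774, 0.0563]
tool_rot: [3.129, -0.018, 0.547]
contact_force: [6.2, 1.9, -3.1]
opening: 0.0353
```

```bash
python3 loc.py
```

```text
t 18.975 j6 1.029 [0.4889 0.0774 0.0563] [ 3.129  -0.0175  0.5468]
dx -4.72956112680972 dy 0.8955896175694422 F [ 6.2  1.9 -3.1] M [ 0.446 -0.705  0.547] 0.035344023077204474
```

servo_tool(targets="0 0 0 0;0 0 0 0;0 0 0 0;0 0 0 0;0 0 0 0", hand=1)

```text
time: 19.6
tool_pos: [0.4884, 0.0768, 0.0561]
tool_rot: [3.129, -0.016, 0.554]
contact_force: [-0.1, 0.4, -0.4]
opening: 0.0813
```

servo_tool(targets="-4 0 0 0;0 0 0 0;0 0 -15 0;0 0 -30 0;0 0 -30 0;0 0 -30 0;0 0 0 0")

```text
time: 20.48
tool_pos: [0.4819, 0.0746, 0.1637]
tool_rot: [3.13, -0.015, 0.554]
contact_force: [1.2, -0.7, 0.4]
opening: 0.0915
```

```bash
python3 loc.py
python3 - <<'E'
from h import *
p=cams.read_camera('scene');save(p,'s8.png');c=p['color'][150:280,140:340];cv2.imwrite('pics/s8c.png',cv2.resize(c,(800,520),interpolation=cv2.INTER_CUBIC)[:,:,::-1])
p=cams.read_camera('wrist');save(p,'w8.png')
E
```

```text
t 20.475 j6 1.015 [0.4819 0.0746 0.1637] [ 3.1299 -0.0147  0.5543]
dx 2.692192026920229 dy 2.1448964435215094 F [ 1.2 -0.7  0.4] M [-0.01   0.006 -0.012] 0.09147697120362942
```

View pics/w8.png

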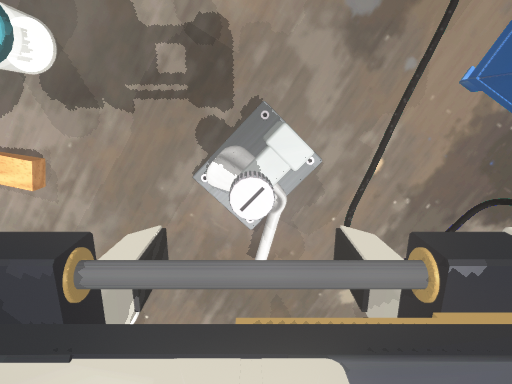

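View pics/s8c.png

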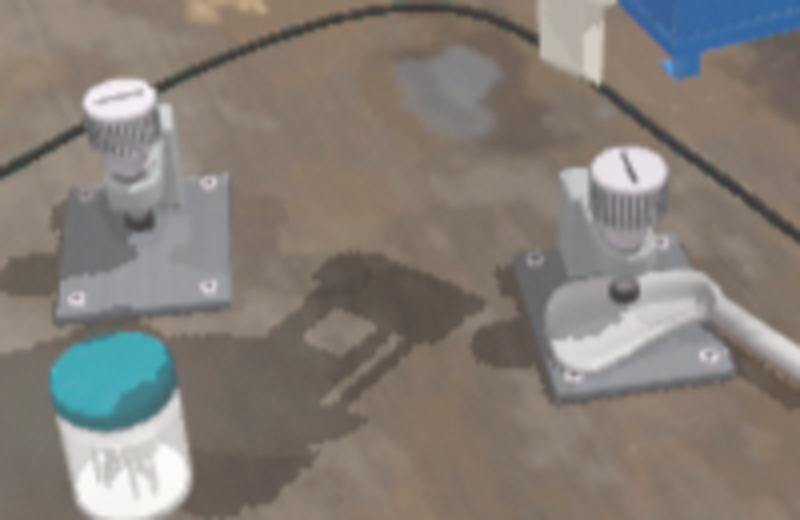

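servo_tool(targets="2.8 1.3 20 0;0 0 20 0;0 0 20 0;0 0 20 0;0 0 0 0")

```text
time: 21.2
tool_pos: [0.4799, 0.0746, 0.073]
tool_rot: [3.139, -0.001, 0.554]
contact_force: [0.2, -0.0, 0.7]
opening: 0.0918
```

```bash
python3 loc.py
```

```text
t 21.2 j6 1.016 [0.4799 0.0746 0.073 ] [ 3.1386e+00 -7.0000e-04  5.5400e-01]
dx 4.344830469560597 dy 3.20156354092661 F [ 0.2 -0.   0.7] M [-0.036 -0.009 -0.029] 0.09182852248075617
```

servo_tool(targets="4 2.5 8 0;0 0 8 0;0 0 1 0;0 0 0 0")

```text
time: 21.7
tool_pos: [0.4856, 0.0746, 0.0555]
tool_rot: [3.138, -0.001, 0.554]
contact_force: [0.3, -0.9, 0.6]
opening: 0.092
```

```bash
python3 loc.py
```

```text
t 21.7 j6 1.016 [0.4856 0.0746 0.0555] [ 3.1381e+00 -1.5000e-03  5.5410e-01]
dx -0.4200376196953311 dy 0.1888187371988452 F [ 0.3 -0.9  0.6] M [-0.001 -0.057 -0.013] 0.09196389585573685
```

servo_tool(targets="0 0 0 0;0 0 0 0;0 0 0 0;0 0 0 0;0 0 0 0;0 0 0 0;0 0 0 0;0 0 0 0", hand=0, squeeze=25)

```text
time: 22.7
tool_pos: [0.4854, 0.0756, 0.0565]
tool_rot: [3.139, -0.003, 0.554]
contact_force: [-0.3, 1.3, 1.1]
opening: 0.0357
```

servo_tool(targets="0 0 0 0.1;0 0 0 0.15")

```text
time: 22.95
tool_pos: [0.4856, 0.0753, 0.0566]
tool_rot: [3.139, -0.003, 0.301]
contact_force: [-1.2, 0.8, 0.4]
opening: 0.0356
```

```bash
python3 loc.py
```

```text
t 22.95 j6 1.271 [0.4856 0.0753 0.0566] [ 3.1386 -0.0034  0.3006]
dx -0.5820304710536915 dy 1.0231837271272521 F [-1.2  0.8  0.4] M [0.286 0.112 0.644] 0.03562201581999125
```

servo_tool(targets="0 0 0 0;0 0 0 0;0 0 0 0;0 0 0 0;0 0 0 0;0 0 0 0", hand=1)

```text
time: 23.7
tool_pos: [0.4859, 0.0746, 0.0565]
tool_rot: [3.138, -0.003, 0.307]
contact_force: [-0.3, 0.2, 0.0]
opening: 0.0897
```

servo_tool(targets="0 0 -15 0;0 0 -30 0;0 0 -30 0;0 0 -30 0;0 0 0 0;0 0 0 0")

```text
time: 24.45
tool_pos: [0.4844, 0.0749, 0.1633]
tool_rot: [3.138, -0.001, 0.308]
contact_force: [-0.5, -0.1, 0.0]
opening: 0.0922
```

```bash
python3 loc.py
python3 - <<'E'
from h import *
p=cams.read_camera('scene');c=p['color'][150:280,140:340];cv2.imwrite('pics/s9c.png',cv2.resize(c,(800,520),interpolation=cv2.INTER_CUBIC)[:,:,::-1])
p=cams.read_camera('wrist');save(p,'w9.png')
E
```

```text
t 24.45 j6 1.263 [0.4844 0.0749 0.1633] [ 3.1384e+00 -8.0000e-04  3.0840e-01]
dx 0.6604955736393349 dy 0.9409590411903893 F [-0.5 -0.1  0. ] M [-0.008 -0.021  0.   ] 0.09220603709381987
```

View pics/w9.png

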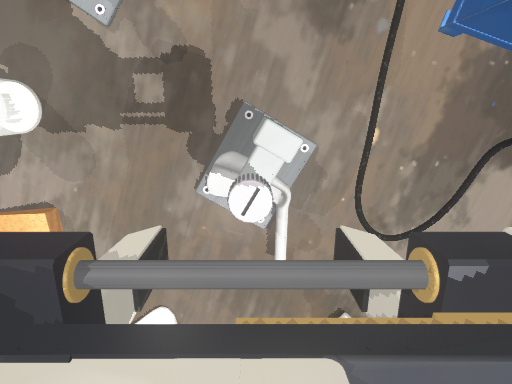

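View pics/s9c.png

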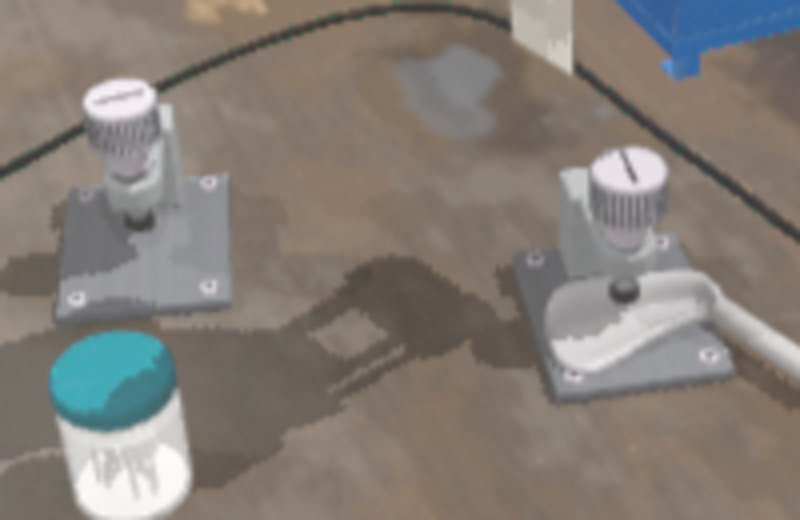

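```bash
python3 -c "
from h import *
print(robot.hand_in())"
```

```text
the job is handed in; nothing more can be done
None
```

The knob of the near clamp, the one holding the iron head, is screwed down to its stop and released. I handed the job in at about 24.5 s, with the arm clear above the clamp.

- **Turning:** I turned the knob clockwise about 3.3 rad in a first grip and about 2.1 rad more after regripping, until it hit the stop. From the slot on its top, the total is about 5.4 rad. That implies a start near 0.86, which fits the range given.
- **Stop check:** The turning moment rose from about 0.1 to 0.55 N m and the fingers slipped. A fresh grip and a further quarter radian met 0.64 N m at once, and the slot did not move. In the scene picture the knob sits about 4–5 mm lower than before.
- **Rest of the scene:** In the last pictures the head and the spare knob are in the same place as at the start. The gripper is open, with no contact force.
- **What disagreed:** The fingertips are about 30 mm shorter than the tool data says. My first closing therefore shut just above the knob, without touching it. I measured this in the pictures, went 30 mm lower and gripped properly.
- **Smaller errors:** While slipping at the stop the gripper walked about 4 mm sideways, with forces of about 7 N at most in the readings I took. The knob's measured centre was about 1 mm off from where the fingers closed on it.

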